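# Sort left-hand and right-hand cupboard brackets

### The arm

A 6-joint arm with a two-finger parallel gripper is mounted at the origin on a cart in front of the work surface, level with it; the furniture and walls round the work are solid. World frame = base frame: x ahead of the robot, y to its left, z up, the work surface at z = 0. Lengths are in m, angles in rad, forces in N, time in s.
With the tool pointing down it reaches from about 0.25 to 0.775 m from the base axis. Payload 4 kg.
Tool frame: the origin (TCP) lies at the very end of the fingers, on their centre line; the grasp point (between the pads) lies 19 mm behind it; z points along the fingers, y is the direction in which the jaws open and shut (so a half turn about z gives the same grasp; the last joint's range is limited). The gripper opens to 94 mm and grips with 3 to 60 N. Pads are 16 mm wide; open, the fingers measure 119 mm over their backs; the gripper's body (75 mm by 177 mm) begins 78 mm behind the grasp point.
Start: joints at [-1.439, 0.087, 1.371, -0, 1.684, -0.103], TCP at [0.128, -0.535, 0.206] pointing down, gripper open.
Joint ranges: [-3.1, 3.1], [-0.76, 2.03], [0.27, 2.55], [-1.08, 4.22], [0.17, 2.65], [-2.57, 2.57]. Speed limits (rad/s): [2.79, 2.79, 3.14, 3.14, 3.14, 3.14].

### API

Orientations are given as [roll, pitch, yaw] about the fixed x, y, z axes, in that order (R = Rz(yaw) Ry(pitch) Rx(roll)).
In Python, from bench import robot, snapshot, calibration gives the robot as it stands. The module is installed in compiled form; this text tells all that it offers.
- The arm moves only by the tool servo_tool, never from a script. Its argument "series" is text: rows parted by semicolons, each of 5 numbers parted by spaces: the closure, from -1 (fully open) to 1 (shut), then the shift along the tool's x, y, z in cm, then the turn about the tool's z in rad. A call has 1 to 20 rows; each row is the pose to reach, as a shift and turn from the pose commanded when the call began, along the tool's axes at that moment; what a row does not reach only later rows make up. A row lasts 1/12 s, in which the tool goes at most 41.7 mm and 7.16 degrees, less where a joint would pass 70% of its speed; a pose out of reach is approached as far as the arm can. A call with a gripper value outside its range is refused whole. The fingers move at their own pace and stop on an object; the grip force is fixed at half the most. Time passes only in rows, so rows that repeat a pose let the fingers close. It gives the time, the measured TCP pose, the force and the opening at its end, in the units of the state.
- robot.get_obs(): the state, without advancing time (a new reading comes with each control period).
- snapshot(name): name is "scene" or "top"; returns (picture, depth): 384x512x3 uint8, red, green, blue; 384x512 float32, m along the optical axis (not along the pixel's ray), 0 where there is no reading.
- calibration(name): a dict with "fx", "fy", "cx", "cy" (pixels), "rvec" (rotation vector, rad) and "tvec" (3), from world to camera coordinates, as OpenCV has them. Camera axes: x right, y down, z forward; pixel columns grow to the right and rows downward; lengths in m; the calibration is good to about 2 mm. A picture is of the moment at which its call begins. calibration takes no time and is no camera call.
- robot.close_job(): hands the job in, once; it reports no verdict.
The state is a dict: "time": time; "joint_positions": joint angles; "qvel": joint speeds; "joint_torque": joint torques, N m; "tool_pos": TCP position; "ee_rot": TCP orientation; "wrist_force": force on the tool from outside, world axes, zero at the start; "wrist_torque": the same for the moment, N m; "width": finger opening in m.
Only numpy, scipy, OpenCV 4.12 (cv2) and the standard library are available. Lean on these libraries where they do the work, as an engineer would, in place of code of your own. Each camera call takes 0.05 s, during which the arm holds its last target. There are 200 camera calls.

### The job

A left-hand and a right-hand cupboard bracket lie on the worktop between two open-fronted wooden trays; the small pattern bracket on the ledge of each tray shows which hand belongs there. Slide each bracket along the worktop, flat and without lifting it, until it lies fully inside the tray whose pattern has the same hand. Do not disturb the cutlery and glassware around.

Things in the scene. Friction and masses are not known exactly. Their poses are not given: they have to be found in the camera images.
- bracket_left: left-hand bracket, loose, dark steel, 0.2 kg, a flat L lying plate down, long arm within 0.4 rad of world x, either way round. Plate 4 mm thick; arm x -50..+50, y -20..+20; foot x +20..+50 turns left (seen from above along +x), tip at y +50. A 4 thick flange stands all along the arm's middle, y -2..+2, top 22 mm up. Origin: under the arm's middle, z up; balance point at x +5, y +5
- bracket_right: right-hand bracket, loose, dark steel, 0.2 kg, a flat L lying plate down, long arm within 0.4 rad of world x, either way round. Plate 4 mm thick; arm x -50..+50, y -20..+20; foot x +20..+50 turns right (seen from above along +x), tip at y -50. A 4 thick flange stands all along the arm's middle, y -2..+2, top 22 mm up. Origin: under the arm's middle, z up; balance point at x +5, y -5
- left_end (a point): middle of the free end of the left-hand bracket's arm, 2 mm up
- left_heel (a point): outer corner of the L of the left-hand bracket, 2 mm up
- left_toe (a point): outer corner of the foot's tip on the left-hand bracket, 2 mm up
- right_end (a point): middle of the free end of the right-hand bracket's arm, 2 mm up
- right_heel (a point): outer corner of the L of the right-hand bracket, 2 mm up
- right_toe (a point): outer corner of the foot's tip on the right-hand bracket, 2 mm up
- tray_a: three-sided wooden tray, fixed, on the robot's left; no floor: parts slide in on the worktop through the mouth, which faces the middle. Inside 105 deep x 180 wide, walls 8 thick, 30 high. Origin on the worktop at the middle of the inside; +x points from the mouth (x -52.5) to the back wall (x +52.5), side walls at y +-90. Behind it a solid ledge, 30 high, to x +114.5, carries a pattern
- tray_b: three-sided wooden tray, fixed, on the robot's right; no floor: parts slide in on the worktop through the mouth, which faces the middle. Inside 105 deep x 180 wide, walls 8 thick, 30 high. Origin on the worktop at the middle of the inside; +x points from the mouth (x -52.5) to the back wall (x +52.5), side walls at y +-90. Behind it a solid ledge, 30 high, to x +114.5, carries a pattern
- pattern_left: pattern: a left-hand bracket at 0.7 scale (70 x 49 x 15 mm), same shape as the left-hand bracket, fixed flat on the ledge of one of the two trays (which one varies); marks that tray as the left-hand one. Origin: under the centre of its outline, 30 mm above the worktop. The right-hand pattern is on the other tray.
- pattern_right: pattern: a right-hand bracket at 0.7 scale (70 x 49 x 15 mm), same shape as the right-hand bracket, fixed flat on the ledge of one of the two trays (which one varies); marks that tray as the right-hand one. Origin: under the centre of its outline, 30 mm above the worktop. The left-hand pattern is on the other tray.
- spoon: teaspoon with a red handle, 132 x 26 x 11, lying flat behind the brackets (bystander); origin at its underside
- fork: cake fork with a red handle, 146 x 21 x 11, lying flat behind the brackets (bystander); origin at its underside
- shaker: salt shaker, 44 across, 90 tall, standing close behind, between the brackets and the left tray (bystander); origin at its underside
- cup: smoked-glass cup, 136 x 163 x 74, standing behind the trays (bystander); origin at its underside
- goblet: clear stemmed glass, 95 across, 124 tall, standing behind the trays (bystander); origin at its underside

How it is judged:
At the end, for the whole second after the job is handed in: Each bracket lies flat and at rest on the worktop (tilt under 0.1 rad, underside within 5 mm of the worktop) with the end, heel and toe of it all inside the walls and behind the mouth of the tray whose pattern has its own hand (((horizontal distance between pattern_left and tray_a below 0.15 m and (x of left_end in the frame of tray_a between -0.0525 and 0.056 m and y of left_end in the frame of tray_a between -0.093 and 0.093 m and x of left_heel in the frame of tray_a between -0.0525 and 0.056 m and y of left_heel in the frame of tray_a between -0.093 and 0.093 m and x of left_toe in the frame of tray_a between -0.0525 and 0.056 m and y of left_toe in the frame of tray_a between -0.093 and 0.093 m) and (x of right_end in the frame of tray_b between -0.0525 and 0.056 m and y of right_end in the frame of tray_b between -0.093 and 0.093 m and x of right_heel in the frame of tray_b between -0.0525 and 0.056 m and y of right_heel in the frame of tray_b between -0.093 and 0.093 m and x of right_toe in the frame of tray_b between -0.0525 and 0.056 m and y of right_toe in the frame of tray_b between -0.093 and 0.093 m)) or (horizontal distance between pattern_left and tray_b below 0.15 m and (x of left_end in the frame of tray_b between -0.0525 and 0.056 m and y of left_end in the frame of tray_b between -0.093 and 0.093 m and x of left_heel in the frame of tray_b between -0.0525 and 0.056 m and y of left_heel in the frame of tray_b between -0.093 and 0.093 m and x of left_toe in the frame of tray_b between -0.0525 and 0.056 m and y of left_toe in the frame of tray_b between -0.093 and 0.093 m) and (x of right_end in the frame of tray_a between -0.0525 and 0.056 m and y of right_end in the frame of tray_a between -0.093 and 0.093 m and x of right_heel in the frame of tray_a between -0.0525 and 0.056 m and y of right_heel in the frame of tray_a between -0.093 and 0.093 m and x of right_toe in the frame of tray_a between -0.0525 and 0.056 m and y of right_toe in the frame of tray_a between -0.093 and 0.093 m))) and height (world z) of each of bracket_left, bracket_right below 0.005 m and angle between each of bracket_left, bracket_right's own z axis and vertical below 0.1 rad and linear speed of each of bracket_left, bracket_right below 0.01 m/s and angular speed of each of bracket_left, bracket_right below 0.1 rad/s); the robot touches nothing.
It fails at once if the left-hand bracket is lifted off the worktop (15 mm) or tipped (0.35 rad) (height (world z) of bracket_left above 0.015 m or angle between bracket_left's own z axis and vertical above 0.35 rad).
It fails at once if the right-hand bracket is lifted off the worktop (15 mm) or tipped (0.35 rad) (height (world z) of bracket_right above 0.015 m or angle between bracket_right's own z axis and vertical above 0.35 rad).
It fails at once if the spoon or the fork is pushed more than 30 mm or tipped over (distance of any of spoon, fork from where it was at the start of the episode above 0.03 m or angle between any of spoon, fork's own z axis and vertical above 0.4 rad).
It fails at once if the shaker or the cup or the goblet is pushed more than 30 mm or tipped over (distance of any of shaker, cup, goblet from where it was at the start of the episode above 0.03 m or angle between any of shaker, cup, goblet's own z axis and vertical above 0.4 rad).
It also fails if it takes over 51 s, if anything falls off the work surface, if the arm or the gripper's body presses on something with over 40 N, if the wrist force passes 120 N, or if a joint passes its speed limit or range.

## Working session

There is one attempt and no reset: what is moved stays moved. The work goes in short steps, Python scripts to look and compute and a tool call to move; the robot and the scene stay as the last step left them, time stands still between calls to the robot, and variables do not carry over. Pictures are saved under pics/ and viewed, about 8 in all and at most 12, crops included, and the job is handed in when it is done.

Besides the shell and the picture viewer there is one more tool, called after "Emit:" as a command line: name --argument value ..., lists and objects as JSON in quotes. servo_tool: Moves the arm, as the interface text tells. Its arguments: {"type":"object","properties":{"series":{"type":"string"}},"required":["series"]}

```bash
mkdir -p pics; cat > h.py <<'E'
import numpy as np, cv2
from bench import robot, snapshot, calibration
def cam(n):
    c=calibration(n);K=np.array([[c['fx'],0,c['cx']],[0,c['fy'],c['cy']],[0,0,1]]);R=cv2.Rodrigues(np.array(c['rvec'],float))[0];return K,R,np.array(c['tvec'],float).ravel()
def px2w(n,u,v,z=0.):
    K,R,t=cam(n);d=R.T@np.linalg.inv(K)@[u,v,1];o=-R.T@t;return o+d*(z-o[2])/d[2]
def w2px(n,P):
    K,R,t=cam(n);p=(K@(R@np.atleast_2d(P).T+t[:,None]));return (p[:2]/p[2]).T
def rect(n,img,x0,x1,y0,y1,s,z=0.):
    # top-down rectified: col -> -y (left = +y), row -> -x ; s px per m
    W=[(x1,y1,z),(x1,y0,z),(x0,y0,z),(x0,y1,z)];w,h=int((y1-y0)*s),int((x1-x0)*s)
    M=cv2.getPerspectiveTransform(w2px(n,W).astype(np.float32),np.float32([(0,0),(w,0),(w,h),(0,h)]))
    return cv2.warpPerspective(img,M,(w,h),flags=cv2.INTER_CUBIC)
def save(f,im): cv2.imwrite('pics/'+f,im[...,::-1])
E
python3 - <<'E'
from h import *
for n in('scene','top'):
    p,d=snapshot(n);save(n+'0.png',p);np.save(n+'0.npy',d)
    K,R,t=cam(n);print(n,K[0,0],-R.T@t,R[2])
    for uv in((0,0),(511,0),(0,383),(511,383)):print(px2w(n,*uv).round(3))
    if n=='top':
        save('rect0.png',rect(n,p,.2,.8,-.4,.4,1000))
print(robot.get_obs())
E
```

```text
scene 388.5679676370564 [-0.47960495  0.67558965  0.64328479] [ 0.76328499 -0.47840237 -0.43419718]
[-112.249    3.288    0.   ]
[-19.936  37.761   0.   ]
[0.198 0.813 0.   ]
[-0.306 -0.013  0.   ]
top 351.9316783653572 [ 0.38779157 -0.00876658  1.07302372] [ 0.16315545  0.00144118 -0.98659932]
[1.235 0.851 0.   ]
[ 1.222 -0.886  0.   ]
[0.021 0.715 0.   ]
[ 0.014 -0.734  0.   ]
{'time': 0.1, 'joint_positions': array([-1.43907694e+00,  8.78832593e-02,  1.37208717e+00, -7.24074118e-06,
        1.68363346e+00, -1.03072474e-01]), 'qvel': array([ 0.00108736, -0.00122808, -0.00338259,  0.0003298 , -0.00127459,
        0.00107663]), 'joint_torque': array([ 1.84927419e-03, -3.41251624e+01, -3.03302622e+01,  7.19606783e-02,
        3.03920091e-02, -9.52073424e-05]), 'tool_pos': array([ 0.12789369, -0.53440658,  0.20442816]), 'ee_rot': array([-3.13959135e+00, -1.99778021e-04,  2.34790857e-01]), 'wrist_force': array([ 0.01007118, -0.39393316,  0.03603125]), 'wrist_torque': array([ 0.01543179, -0.01563597, -0.02935058]), 'width': 0.09357176171551197}
```

View pics/rect0.png

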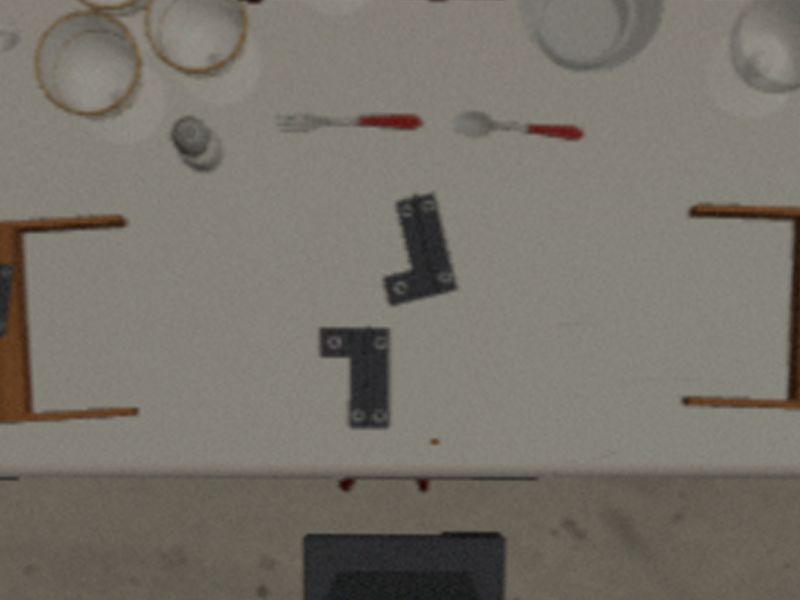

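View pics/scene0.png

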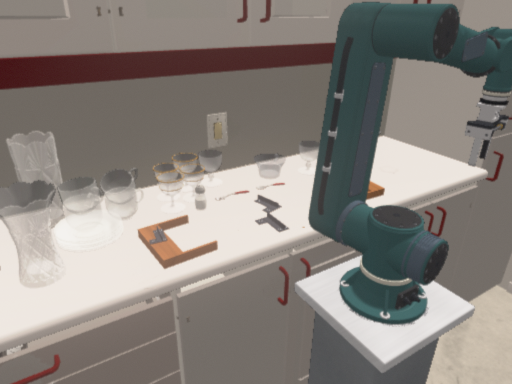

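Rect (left = +y, 1 mm/px): the near bracket has its end at about (370,427), heel (389,328) and toe (320,328). It points +x and the foot turns left, so it is left-hand. The far bracket has its end at about (416,199), heel (457,288) and toe (389,304). It points toward -x and the foot goes to +y, so it is right-hand. Next I'll look at the patterns.

```bash
python3 - <<'E'
from h import *
p,d=snapshot('top')
a=rect('top',p,.36,.62,.25,.55,1300,.03);b=rect('top',p,.36,.62,-.55,-.25,1300,.03)
save('pat.png',np.hstack([a,b]));print(a.shape)
c=rect('top',p,.34,.64,-.08,.12,2600,.0);save('br.png',c);print(c.shape)
E
```

```text
(338, 390, 3)
(780, 520, 3)
```

View pics/pat.png

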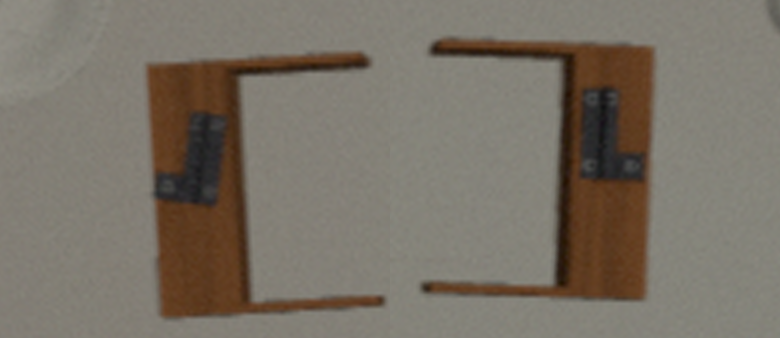

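View pics/br.png

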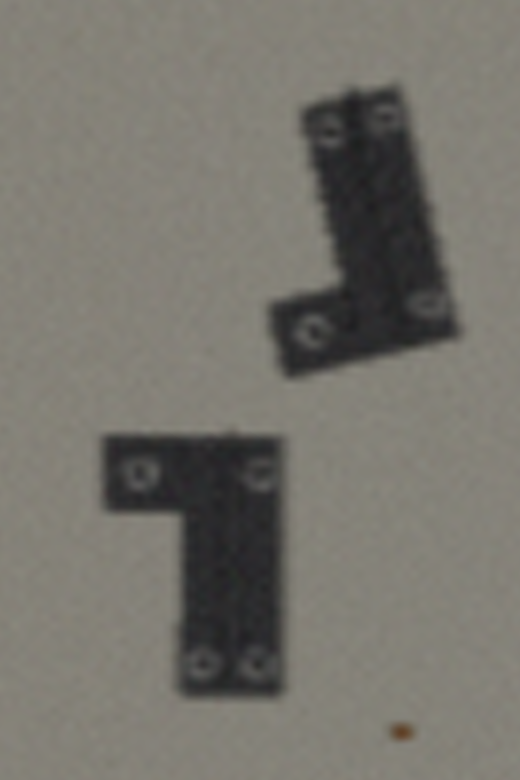

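In pat.png, the left ledge (tray_a) pattern has its foot at the near end turning left, which makes it **right-hand**. The right ledge (tray_b) pattern is **left-hand**. So the near (left) bracket goes to tray_b and the far (right) bracket goes to tray_a. The left bracket's origin is at about (.4225,.031) with yaw 0. The right bracket's is at about (.554,-.027) with line yaw .249. I'll start with the left bracket.

Emit:
servo_tool --series "-1 41.8 -48.1 10 0.235;-1 41.8 -48.1 10 0.235;-1 41.8 -48.1 10 0.235;-1 41.8 -48.1 10 0.235;-1 41.8 -48.1 10 0.235;-1 41.8 -48.1 10 0.235;-1 41.8 -48.1 10 0.235;-1 41.8 -48.1 10 0.235;-1 41.8 -48.1 10 0.235;-1 41.8 -48.1 10 0.235;-1 41.8 -48.1 10 0.235;-1 41.8 -48.1 10 0.235;-1 41.8 -48.1 10 0.235;-1 41.8 -48.1 10 0.235;-1 41.8 -48.1 10 0.235;-1 41.8 -48.1 10 0.235;-1 41.8 -48.1 10 0.235;-1 41.8 -48.1 10 0.235;-1 41.8 -48.1 10 0.235;-1 41.8 -48.1 10 0.235"

```text
time: 1.82
tool_pos: [0.4223, 0.0289, 0.1057]
ee_rot: [3.141, -0.0, -0.002]
wrist_force: [0.2, 0.2, 0.4]
width: 0.0942
```

Emit:
servo_tool --series "-1 0 -0.2 3 0;-1 0 -0.2 6 0;-1 0 -0.2 8 0;-1 0 -0.2 9 0;-1 0 -0.2 9.4 0;-1 0 -0.2 9.7 0;-1 0 -0.2 9.8 0;-1 0 -0.2 9.9 0;-1 0 -0.2 9.9 0;-1 0 -0.2 9.9 0"

```text
time: 2.65
tool_pos: [0.4234, 0.0321, 0.0074]
ee_rot: [3.141, -0.002, -0.0]
wrist_force: [0.4, 0.1, 0.0]
width: 0.0939
```

Emit:
servo_tool --series "1 0 0 0 0;1 0 0 0 0;1 0 0 0 0;1 0 0 0 0;1 0 0 0 0;1 0 0 0 0;1 0 0 0 0;1 0 0 0 0;1 0 0 0 0;1 0 0 0 0;1 0 0 0 0;1 0 0 0 0"

```text
time: 3.65
tool_pos: [0.4226, 0.0321, 0.0065]
ee_rot: [3.142, -0.0, -0.0]
wrist_force: [0.2, -0.2, 0.2]
width: 0.0171
```

Emit:
servo_tool --series "1 0 0 0 0;1 0 0 0 0;1 0 0 0 0;1 0 0 0 0;1 0 0 0 0;1 0 0 0 0"

```text
time: 4.15
tool_pos: [0.4226, 0.032, 0.0064]
ee_rot: [3.141, 0.0, -0.0]
wrist_force: [-0.4, -0.3, -0.2]
width: 0.0038
```

Emit:
servo_tool --series "1 0 0.5 0 0;1 0 1.5 0 0;1 0 3 0 0;1 0 5 0 0;1 0 7 0 0;1 0 9 0 0;1 0 11 0 0;1 0.5 13 0 0;1 1 15 0 0;1 2 17 0 0;1 3 19 0 0;1 4 21 0 0;1 5 23 0 0;1 6 25 0 0;1 6.5 26.5 0 0;1 6.6 27.5 0 0;1 6.6 28 0 0;1 6.6 28 0 0;1 6.6 28 0 0"

```text
time: 5.73
tool_pos: [0.4881, -0.2485, 0.0065]
ee_rot: [3.14, 0.0, -0.001]
wrist_force: [0.7, -0.2, -0.0]
width: 0.0037
```

```bash
python3 - <<'E'
from h import *
p,d=snapshot('top')
save('r1.png',rect('top',p,.34,.64,-.45,.07,1400,0))
print(robot.get_obs()['tool_pos'])
E
```

```text
[ 0.48805214 -0.2481154   0.00651687]
```

View pics/r1.png

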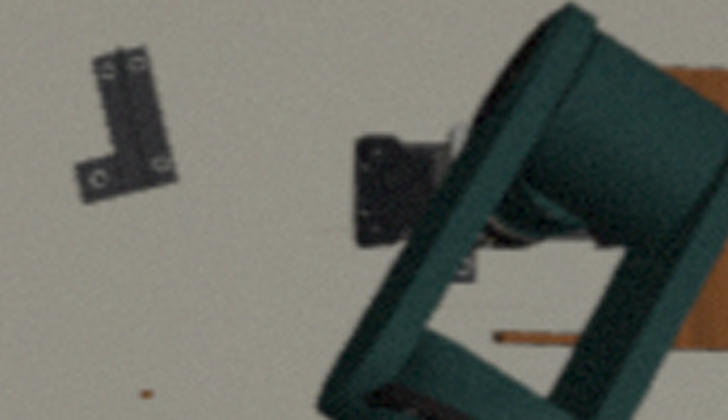

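The arm's free end shows at about (474,282), i.e. (.4386,-.2686), exactly where a firmly held bracket should be. The other bracket has not moved. I'll continue into the tray.

Emit:
servo_tool --series "1 0 1 0 0;1 0 2.5 0 0.01;1 0 4 0 0.02;1 0 5.5 0 0.03;1 0 7 0 0.03;1 0 8.5 0 0.03;1 0 9.3 0 0.03;1 0 9.6 0 0.03;1 0 9.6 0 0.03;1 0 9.6 0 0.03;0.5 0 9.6 0 0.03;0.5 0 9.6 0 0.03;0.5 0 9.6 0 0.03;0.5 0 9.6 0 0.03;0.5 0 9.6 0 0.03"

```text
time: 7.03
tool_pos: [0.4885, -0.3435, 0.0064]
ee_rot: [-3.141, 0.0, -0.03]
wrist_force: [-0.4, 0.4, -0.8]
width: 0.0233
```

Emit:
servo_tool --series "0.5 0 0 0.0 0;0.5 0 0 -0.5 0;0.5 0 0 -1.5 0;0.5 0 0 -3 0;0.5 0 0 -6 0;0.5 0 0 -9 0;-1 0 0 -10 0;-1 1 -5 -10 -0.05;-1 2 -9 -10 -0.1;-1 3 -13 -10 -0.15;-1 4 -17 -10 -0.2;-1 5 -21 -10 -0.25;-1 5.6 -25 -10 -0.279;-1 5.6 -29 -10 -0.279;-1 5.6 -31.8 -10 -0.279;-1 5.6 -31.8 -10 -0.279;-1 5.6 -31.8 -10 -0.279;-1 5.6 -31.8 -10 -0.279;-1 5.6 -31.8 -10 -0.279"

```text
time: 8.62
tool_pos: [0.5541, -0.029, 0.1064]
ee_rot: [3.141, 0.0, 0.247]
wrist_force: [-0.3, 0.3, 0.3]
width: 0.0938
```

```bash
python3 - <<'E'
from h import *
p,d=snapshot('top')
save('r2.png',rect('top',p,.34,.64,-.45,.07,1400,0))
print(robot.get_obs()['tool_pos'],robot.get_obs()['ee_rot'])
E
```

```text
[ 0.55404782 -0.0292152   0.10638477] [3.14115289e+00 2.41250273e-04 2.46714504e-01]
```

View pics/r2.png

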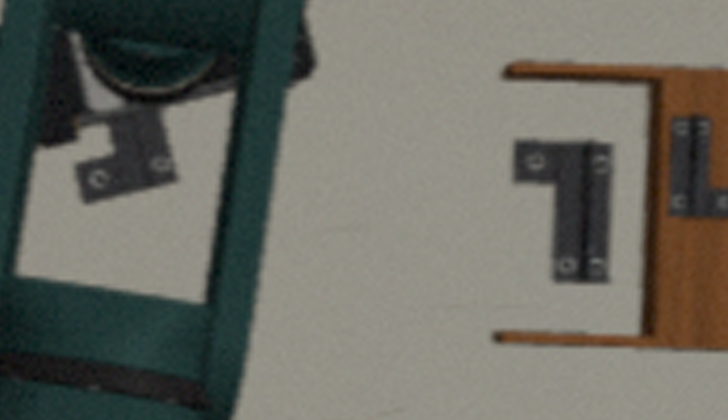

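Left bracket: toe at (514,142), mouth tips at about (505,70) and (495,337), back wall at about 648. It is about 18 mm inside the mouth and clear of the walls. Now the right bracket.

Emit:
servo_tool --series "-1 0 -0.2 3 0;-1 0 -0.2 6 0;-1 0 -0.2 8 0;-1 0 -0.2 9 0;-1 0 -0.2 9.5 0;-1 0 -0.2 9.8 0;-1 0 -0.2 9.95 0;-1 0 -0.2 9.95 0;1 0 -0.2 9.95 0;1 0 -0.2 9.95 0;1 0 -0.2 9.95 0;1 0 -0.2 9.95 0;1 0 -0.2 9.95 0;1 0 -0.2 9.95 0;1 0 -0.2 9.95 0;1 0 -0.2 9.95 0;1 0 -0.2 9.95 0;1 0 -0.2 9.95 0;1 0 -0.2 9.95 0;1 0 -0.2 9.95 0"

```text
time: 10.33
tool_pos: [0.5536, -0.0258, 0.0069]
ee_rot: [3.142, 0.0, 0.249]
wrist_force: [-0.2, -0.5, 0.2]
width: 0.0177
```

Emit:
servo_tool --series "1 0 0 0 0;1 0 0 0 0;1 0 0 0 0;1 0 0 0 0;1 0 0 0 0;1 0 0 0 0"

```text
time: 10.83
tool_pos: [0.5536, -0.0258, 0.007]
ee_rot: [-3.142, 0.0, 0.249]
wrist_force: [0.4, -0.2, -0.3]
width: 0.0037
```

Emit:
servo_tool --series "1 0 -0.5 0 0;1 0 -1.5 0 0;1 0 -3 0 0.02;1 0.1 -5 0 0.05;1 0.2 -7 0 0.08;1 0.3 -9 0 0.11;1 0.4 -11 0 0.14;1 0.5 -13 0 0.17;1 0.6 -15 0 0.204;1 0.7 -17 0 0.204;1 0.8 -18.5 0 0.204;1 0.85 -19.5 0 0.204;1 0.85 -20 0 0.204;1 0.85 -20 0 0.204;1 0.85 -20 0 0.204"

```text
time: 12.08
tool_pos: [0.5123, 0.1705, 0.0069]
ee_rot: [-3.141, 0.0, 0.045]
wrist_force: [-0.2, 1.0, 0.8]
width: 0.0036
```

```bash
python3 - <<'E'
from h import *
p,d=snapshot('top')
save('r3.png',rect('top',p,.34,.70,-.05,.45,1400,0))
E
```

```text
(no output)
```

View pics/r3.png

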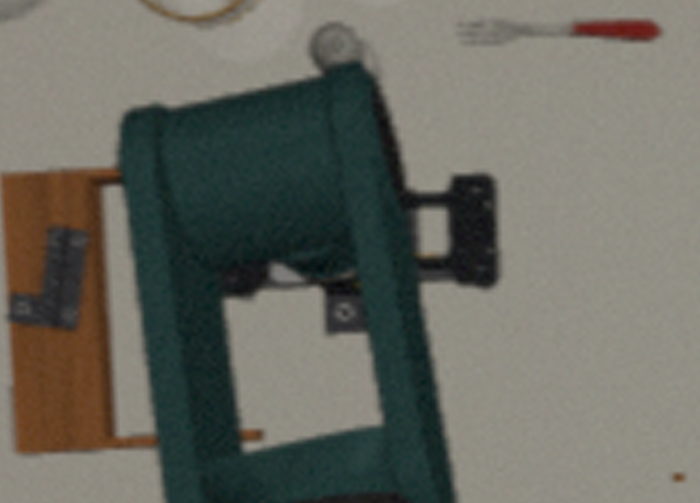

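Toe corner at (327,332), i.e. (.463,.216), against (.460,.218) predicted, so the bracket is following the gripper. The shaker is untouched. I'll continue in.

Emit:
servo_tool --series "1 -0.5 -1 0 0;1 -1 -2.5 0 0;1 -1.5 -4 0 0;1 -2 -6 0 0;1 -2.5 -8 0 0;1 -2.65 -10 0 0;1 -2.65 -11.5 0 0;1 -2.65 -12.5 0 0;1 -2.65 -12.9 0 0;1 -2.65 -12.9 0 0;1 -2.65 -12.9 0 0;1 -2.65 -12.9 0 0;0.5 -2.65 -12.9 0 0;0.5 -2.65 -12.9 0 0;0.5 -2.65 -12.9 0 0;0.5 -2.65 -12.9 0 0;0.5 -2.65 -12.9 0 0;0.5 -2.65 -12.9 0 0"

```text
time: 13.63
tool_pos: [0.4804, 0.2977, 0.0069]
ee_rot: [3.141, -0.0, 0.045]
wrist_force: [0.1, -0.1, -0.4]
width: 0.0234
```

Emit:
servo_tool --series "0.5 0 0 0 0;0.5 0 0 -0.5 0;0.5 0 0 -1.5 0;0.5 0 0 -3 0;0.5 0 0 -6 0;0.5 0 0 -9 0;0.5 0 0 -11 0;0.5 0 3 -11 0;0.5 0 6 -11 0;0.5 0 10 -11 0;0.5 0 14 -11 0;0.5 0 18 -11 0;0.5 0 22 -11 0;0.5 0 26 -11 0;0.5 0 28 -11 0;0.5 0 28 -11 0;0.5 0 28 -11 0;0.5 0 28 -11 0"

```text
time: 15.13
tool_pos: [0.4931, 0.0188, 0.1177]
ee_rot: [-3.141, -0.001, 0.045]
wrist_force: [0.6, 0.5, -0.9]
width: 0.0237
```

```bash
python3 - <<'E'
from h import *
p,d=snapshot('top')
save('r4.png',rect('top',p,.32,.80,-.40,.40,1000,0))
E
```

```text
(no output)
```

View pics/r4.png

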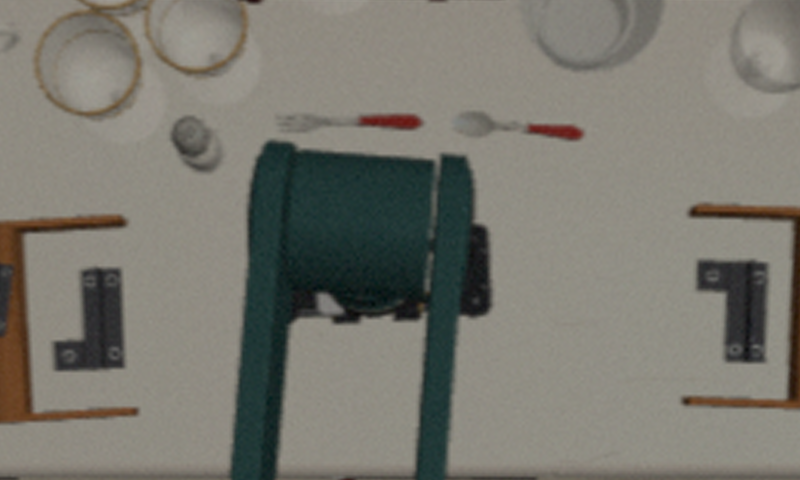

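In the tray_a side, the bracket's mouth-side edge is at col 123 (y≈.277) against a mouth at y≈.26, and the toe at col 55 is clear of the back wall at about 30. The left bracket in tray_b is unchanged. The bystanders sit at the same pixels as at the start, and the arm is clear.

```bash
python3 -c "
from bench import robot
print(robot.close_job())"
```

```text
the job is handed in; nothing more can be done
None
```

Both brackets are in their matching trays, and I handed the job in at about 15 s of the 51 s allowed. I gripped each one by its flange and slid it flat along the worktop: the left-hand bracket into tray_b, the right-hand one into tray_a.

The last picture showed both brackets fully inside, at least 15 mm behind the mouth and clear of the walls. The spoon, fork, shaker, cup and goblet looked unmoved, and the gripper was clear of everything. No check failed or disagreed. The hand-in gives no verdict, so I have no confirmation beyond my own checks.

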